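# Unclip the threaded stud and lay it in the V-blocks

## Task

The threaded steel stud is held in two sprung brass C-clips on the green stand. Pull it straight out of the clips' open side, both clips together, then lower it gently (no dropping) into the grooves of the two blue V-blocks for its straightness check, resting in both and roughly centred, and let go. Do not disturb the grease tin, the hex bolt or the jar.

Things in the scene. Friction and masses are not known exactly. Their poses are not given: they have to be found in the camera images.
- stud_mid (a point): Middle of the axis of the threaded steel stud: a grey round threaded bar, 22 mm in diameter, 186 mm long, 0.35 to 0.7 kg. Its y axis runs along the bar; the ends are alike and either may point either way. At the start it lies level in the clips. The middle 92 mm of its length, between the clips, is free for a grasp from above.
- clip_stand: Fixed green stand, turned up to 0.35 rad, with two sprung brass C-clips. Origin: centre of its underside; base 110 (x) x 200 (y) x 8 mm; z up. The clips hold the bar level along the stand's y; their mouths open to its -x (roughly to the robot). Clips span 46 to 77 mm either side of the middle; between them only a rail 21 mm high behind the bar. Posts behind the clips reach 97 mm up.
- clip_seat (a point): On the stand: middle of the clipped stud's axis, 85 mm up, 10 mm to -x of the stand's origin; same axes. The jaws rise 18 mm above this and reach 18 mm to -x. Upper and lower jaws are spring-hinged and spread as the bar is drawn to -x; both clips together take about 10 to 20 N; it is free after 25 mm. They do not let it out upward.
- vee_stand: Fixed pair of blue V-blocks on a dark base plate, 70 (x) x 180 (y) x 8 mm, turned up to 0.4 rad. Origin: centre of its underside; z up. Blocks centred at y = -50 and +50 mm, each 50 (x) x 30 (y) mm, top 48 mm above the bench, with a 90 degree groove along y, 36 mm wide at the top, 18 mm deep. Only the base plate lies between the blocks.
- vee_seat (a point): On the V-block stand: where the middle of the stud's axis lies when it rests centred in both grooves, 45.6 mm above the bench over the stand's origin; same axes as the stand.
- grease_pot: Bystander: small open grey grease tin, 64 mm across, 46 mm high, loose, behind and between the two stands. Origin: centre of its underside.
- big_bolt: Bystander: loose hex bolt lying on the bench, 138 mm long, head 35 mm, in front of and between the two stands. Origin: under its middle; its y axis runs along it.
- glass_jar: Bystander: loose jar with red lid, 87 mm across, 179 mm high, at the right of the bench. Origin: centre of its underside.

How it is judged:
By the outcome, as a careful person would: the job done as asked, in the order asked, and still so for the second after the job is handed in, with the robot touching nothing.
It also fails if it takes over 45 s, if anything falls off the work surface, if the arm or the gripper's body presses on something with over 40 N, if the wrist force passes 120 N, or if a joint passes its speed limit or range.

## Robot

A 6-joint arm with a two-finger parallel gripper is mounted at the origin on a cart in front of the work surface, level with it; the furniture and walls round the work are solid. World frame = base frame: x ahead of the robot, y to its left, z up, the work surface at z = 0. Lengths are in m, angles in degrees, forces in N, time in s.
With the tool pointing down it reaches from about 0.25 to 0.725 m from the base axis. Payload 9.7 kg.
Tool frame: the origin (TCP) lies midway between the tips of the shut fingers; the grasp point (between the pads) lies bot.hold_point_z behind it (bot.hold_point_z is the distance from the TCP to the grasp point, in m); z points along the fingers, y is the line along which they close (so a half turn about z gives the same grasp; the last joint's range is limited). The gripper opens to 85 mm and grips with 20 to 120 N. Pads are 22 mm wide; open, the fingers measure 114 mm over their backs; the gripper's body (76 mm by 85 mm) begins 54 mm behind the grasp point. The pads swing forward as they close: fully open they stand 13 mm farther back than shut.
Start: joints at [73.224, 4.979, 10.078, 95.1, 0, 90], TCP at [0.159, 0.527, 0.197] pointing down, gripper open.
Joint ranges: [-179.16, 179.16], [-48.56, 103.87], [-65.8, 70.77], [-126.05, 130.52], [-82.76, 87.17], [-180, 180]. Speed limits (degrees/s): [127.2, 127.2, 147.25, 180, 180, 180].

## Interface

Orientations are given as [roll, pitch, yaw] about the fixed x, y, z axes, in that order (R = Rz(yaw) Ry(pitch) Rx(roll)).
In Python, from workcell import bot, camera, camera_model, ticket gives the robot as it stands.
- The arm moves only by the tool send_rows, never from a script. Its argument "targets" is text: rows parted by semicolons, each of 5 numbers parted by spaces: the shift along the tool's x, y, z in mm, then the turn about the tool's z in degrees, then the closure in counts, from 0 (fully open) to 255 (shut). A call has 1 to 20 rows; each row is the pose to reach, as a shift and turn from the pose commanded when the call began, along the tool's axes at that moment; what a row does not reach only later rows make up. A row lasts 1/8 s, in which the tool goes at most 62.5 mm and 10.7 degrees, less where a joint would pass 70% of its speed; a pose out of reach is approached as far as the arm can. A call with a gripper value outside its range is refused whole. The fingers move at their own pace and stop on an object; "newtons" is the grip in N (left out, the last holds). Time passes only in rows, so rows that repeat a pose let the fingers close. It gives the time, the measured TCP pose, the force, the opening and the grip force at its end, in the units of the state.
- bot.get_obs(): the state, without advancing time (a new reading comes with each control period).
- camera(name): name is "scene" or "side" or "wrist"; returns the picture (420x560x3 uint8, blue, green, red); there is no depth.
- camera_model(name): a dict with "K" (3x3 intrinsics, pixels), "pose" (4x4, takes a point from camera to world coordinates); the wrist camera has in their place "T_tool_cam" (4x4, takes a point from camera to tool coordinates, whose origin is the TCP and whose axes are the flange's). Camera axes: x right, y down, z forward; pixel columns grow to the right and rows downward; lengths in m; the calibration is good to about 2 mm. A picture is of the moment at which its call begins: read the wrist's pose just before it. camera_model takes no time and is no camera call.
- ticket.job_done(): hands the job in; it is judged then, once.
The state is a dict: "time": time; "q": joint angles; "qd": joint speeds; "joint_efforts": joint torques, N m; "ee_pos": TCP position; "tcp_rot": TCP orientation; "wrist_force": force on the tool from outside, world axes, zero at the start; "torque": the same for the moment, N m; "opening": finger opening in m; "grasp_force": force on a finger pad.
Only numpy, scipy, OpenCV 4.12 (cv2) and the standard library are available. Lean on these libraries where they do the work, as an engineer would, in place of code of your own. Each camera call takes 0.05 s, during which the arm holds its last target. There are 200 camera calls.

## Working session

There is one attempt and no reset: what is moved stays moved. The work goes in short steps, Python scripts to look and compute and a tool call to move; the robot and the scene stay as the last step left them, time stands still between calls to the robot, and variables do not carry over. Pictures are saved under pics/ and viewed, at most 10 in all, crops included, and the job is handed in when it is done.

Besides the shell and the picture viewer there is one more tool, called after "Call:" by a JSON object that holds its "name" and its "arguments". send_rows: Moves the arm, as the interface text tells. Its arguments: {"type":"object","properties":{"targets":{"type":"string"},"newtons":{"type":"number"}},"required":["targets"]}

```bash
mkdir -p pics; python3 - <<'E'
from workcell import bot,camera,camera_model
import cv2,numpy as np
np.set_printoptions(precision=4,suppress=True)
o=bot.get_obs();print(o['time'],o['ee_pos'],o['tcp_rot'],o['opening'],bot.hold_point_z)
for n in("scene","side","wrist"):
    cv2.imwrite(f'pics/{n}0.png',camera(n))
    m=camera_model(n);print(n,*[ (k,np.array(v)) for k,v in m.items() if k in('K','pose','T_tool_cam')])
E
```

```text
0.0 [0.1587 0.5263 0.1963] [-179.9258   -0.001   163.2245] 0.08554957124263655 0.0187
scene ('K', array([[514.9812,   0.    , 291.6694],
       [  0.    , 514.9812, 197.1291],
       [  0.    ,   0.    ,   1.    ]])) ('pose', array([[ 0.7511, -0.508 ,  0.4216, -0.0073],
       [-0.6601, -0.573 ,  0.4858, -0.7384],
       [-0.0052, -0.6432, -0.7657,  1.0723],
       [ 0.    ,  0.    ,  0.    ,  1.    ]]))
side ('K', array([[397.3417,   0.    , 277.9533],
       [  0.    , 397.3417, 210.5517],
       [  0.    ,   0.    ,   1.    ]])) ('pose', array([[-0.9707, -0.1311,  0.2014,  0.3153],
       [-0.2401,  0.5703, -0.7856,  0.7403],
       [-0.0119, -0.8109, -0.585 ,  0.7175],
       [ 0.    ,  0.    ,  0.    ,  1.    ]]))
wrist ('K', array([[368.6405,   0.    , 277.1788],
       [  0.    , 368.6405, 211.2057],
       [  0.    ,   0.    ,   1.    ]])) ('T_tool_cam', array([[ 0.0001, -0.9524, -0.3049,  0.079 ],
       [ 1.    , -0.0001,  0.0005,  0.0011],
       [-0.0005, -0.3049,  0.9524, -0.1765],
       [ 0.    ,  0.    ,  0.    ,  1.    ]]))
```

View pics/scene0.png

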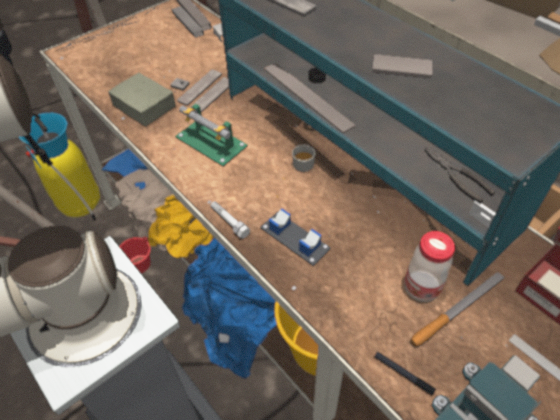

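View pics/side0.png

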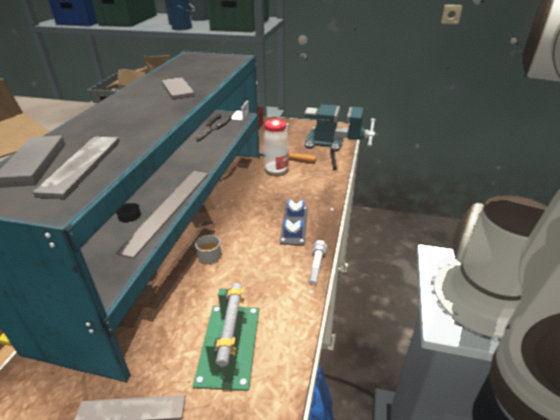

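```bash
python3 - <<'E'
import cv2,numpy as np
s=cv2.imread('pics/scene0.png');d=cv2.imread('pics/side0.png')
c=lambda im,x,y,w,h,f:cv2.resize(im[y:y+h,x:x+w],None,fx=f,fy=f,interpolation=cv2.INTER_CUBIC)
a=np.zeros((600,800,3),np.uint8)
for im,x,y,w,h,f,X,Y in[(s,165,95,100,75,4,0,0),(s,250,200,100,75,4,0,300),(d,180,275,100,120,4,400,0),(d,260,185,80,30,5,400,480)]:
    p=c(im,x,y,w,h,f);a[Y:Y+p.shape[0],X:X+p.shape[1]]=p[:600-Y]
cv2.imwrite('pics/m1.png',a)
E
```

```text
(no output)
```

View pics/m1.png

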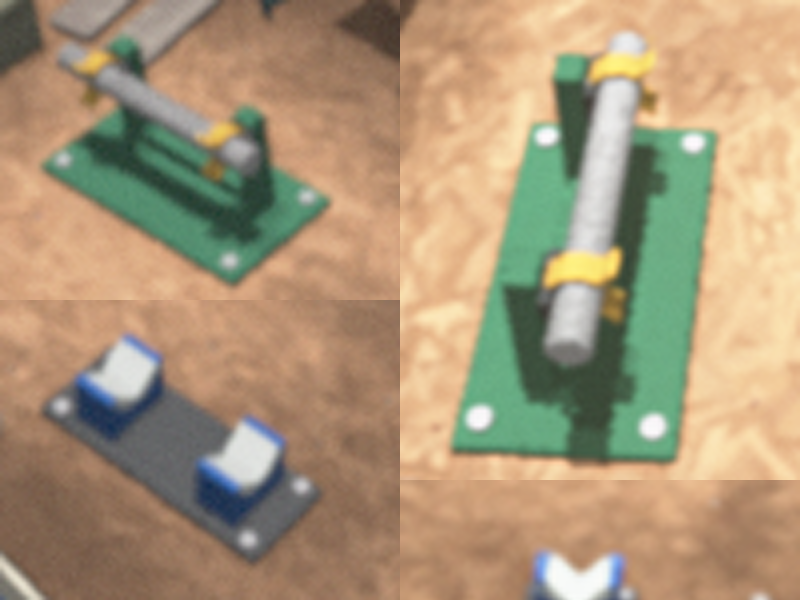

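View pics/wrist0.png

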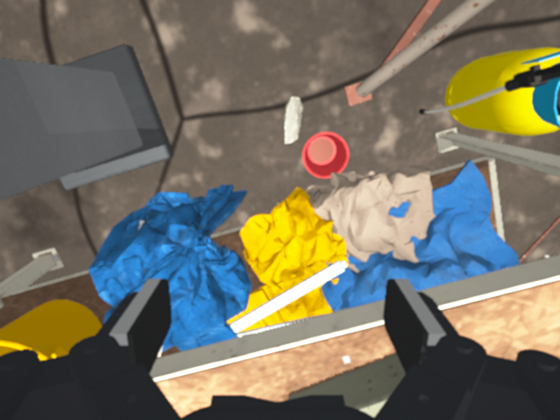

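```bash
cat > h.py <<'E'
import numpy as np
from scipy.optimize import least_squares
from workcell import camera_model
def proj(n,P,T=None):
    m=camera_model(n);T=np.array(m['pose']) if T is None else T
    p=(np.atleast_2d(P)-T[:3,3])@T[:3,:3];q=p@np.array(m['K']).T
    return q[:,:2]/q[:,2:]
def world(p,L):
    c,s=np.cos(p[2]),np.sin(p[2]);L=np.array(L,float)
    return np.c_[p[0]+c*L[:,0]-s*L[:,1],p[1]+s*L[:,0]+c*L[:,1],L[:,2]]
def fit(obs,x0):
    f=lambda p:np.concatenate([(proj(o[0],world(p,o[1]),o[3] if len(o)>3 else None)-o[2]).ravel() for o in obs])
    r=least_squares(f,x0,loss='soft_l1');return r.x,r.fun.reshape(-1,2)
E
python3 - <<'E'
from h import *
np.set_printoptions(precision=4,suppress=True)
a,b,h=.055,.1,.008
sc=("scene",[[-a,b,h],[-a,-b,h],[a,-b,h],[-.01,.093,.085],[-.01,-.093,.085]],np.array([[175.75,136.75],[223.25,166.25],[247.5,145.5],[181.5,108.5],[225.75,134.25]]))
sd=("side",[[a,b,h],[-a,b,h],[-a,-b,h],[a,-b,h],[-.01,.093,.085],[-.01,-.093,.085]],np.array([[193.25,388],[249,390.25],[259,307.75],[213,306],[222.25,362.5],[236.75,285.5]]))
for o in([sc],[sd],[sc,sd]):
    p,r=fit(o,[.45,.3,0]);print('clip',p,'seat',world(p,[[-.01,0,.085]]),'\n',r.T)
a,b=.035,.09
v=("scene",[[-a,b,h],[-a,-b,h],[a,-b,h]],np.array([[260.5,227.5],[313.5,265.5],[330,247.5]]))
p,r=fit([v],[.45,-.1,0]);print('vee',p,'\n',r.T)
K=np.linalg.inv(np.array(camera_model('scene')['K']));T=np.array(camera_model('scene')['pose'])
for n,uv,z in(('tin',(303,165),0),('bolt a',(214,206),.01),('bolt head',(242,230),.017),('jar',(423,288),0),('shelf front bottom R',(478,272),.0),('shelf L bottom',(231,97),.0)):
    d=T[:3,:3]@K@[*uv,1];print(n,T[:3,3]+d*(z-T[2,3])/d[2])
E
```

```text
clip [0.5437 0.2636 0.1761] seat [[0.5339 0.2619 0.085 ]] 
 [[-2.0826 -1.1887  0.3138  0.4151  2.6608]
 [-0.8468 -0.3459 -0.8297  0.7972  2.2057]]
clip [0.5454 0.2724 0.1864] seat [[0.5356 0.2705 0.085 ]] 
 [[-1.5889  0.5461  0.5213 -1.163   0.3134  0.3426]
 [ 0.0649  0.5453 -0.3394 -0.3097 -0.1942 -0.1148]]
clip [0.5456 0.2714 0.1856] seat [[0.5358 0.2695 0.085 ]] 
 [[-3.0844 -1.9118 -0.7308 -0.7196  1.7698 -1.5111  0.5525  0.5853 -1.0514
   0.3567  0.4304]
 [-2.2153 -2.2511 -2.7514 -0.6095  0.3028 -0.4665  0.0497 -0.6714 -0.6669
  -0.7012 -0.4574]]
vee [ 0.497  -0.1676  0.1382] 
 [[-1.2224 -0.0277  1.2342]
 [-0.4823  0.2385  0.081 ]]
tin [0.687  0.0108 0.    ]
bolt a [0.4028 0.0494 0.01  ]
bolt head [ 0.4073 -0.0671  0.017 ]
jar [ 0.6303 -0.4749  0.    ]
shelf front bottom R [ 0.7642 -0.5346  0.    ]
shelf L bottom [0.7163 0.3925 0.    ]
```

Call:
{"name": "send_rows", "arguments": {"targets": "-40 -12 0 6 0;-85 -26 0 13 0;-130 -40 0 20 0;-175 -54 0 27 0;-220 -68 0 34 0;-265 -82 0 41 0;-310 -96 0 48 0;-355 -110 0 55 0;-400 -124 0 62 0;-435 -136 0 62 0;-435 -136 0 62 0;-435 -136 0 62 0"}}

```text
time: 1.65
ee_pos: [0.5356, 0.2709, 0.1967]
tcp_rot: [-180.0, -0.0, 101.2]
wrist_force: [-0.3, 0.4, 0.8]
opening: 0.0854
grasp_force: 0.0
```

```bash
cat >> h.py <<'E'
from scipy.spatial.transform import Rotation as Ro
def wT(o):
    T=np.eye(4);T[:3,:3]=Ro.from_euler('xyz',o['tcp_rot'],degrees=True).as_matrix();T[:3,3]=o['ee_pos']
    return T@np.array(camera_model('wrist')['T_tool_cam'])
E
python3 - <<'E'
from h import *
from workcell import bot,camera
import cv2,json
o=bot.get_obs();T=wT(o);np.save('T1.npy',T)
cv2.imwrite('pics/w1.png',camera('wrist'));print(o['time'],o['ee_pos'],o['tcp_rot'],o['wrist_force'])
L=[[-.01,.093,.085],[-.01,-.093,.085],[-.055,.1,.008],[-.055,-.1,.008]]
print(proj('wrist',world([.5456,.2714,.1856],L),T))
E
```

```text
1.65 [0.53560789 0.27093444 0.19666365] [-1.79953118e+02 -6.44425620e-04  1.01212731e+02] [-0.28352807  0.43607648  0.75542659]
[[278.6681785   76.08355695]
 [276.27135369 298.95876053]
 [229.92220431  71.26102071]
 [235.19075241 266.80158989]]
```

View pics/w1.png

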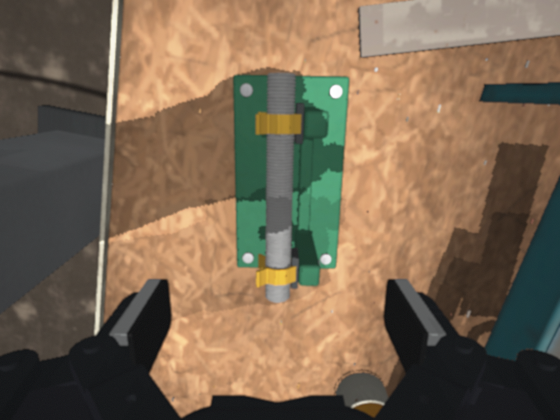

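```bash
python3 - <<'E'
from h import *
T=np.load('T1.npy');a,b,h=.055,.1,.008
L=[[-a,b,h],[a,b,h],[a,-b,h],[-a,-b,h]];uv=[[235,76],[349,77],[337,268],[238,268]]
print(*fit([('wrist',L,np.array(uv,float),T)],[.545,.27,.18]))
p,r=fit([('wrist',L+[[-.01,.093,.085],[-.01,-.093,.085]],np.array(uv+[[281,74],[277.5,300]],float),T)],[.545,.27,.18]);print(p,r)
print(*fit([('wrist',[[0,.093,.085],[0,-.093,.085]],np.array([[281,74],[277.5,300]],float),T)],[.545,.27,.18]))
print(np.degrees(p[2]),world(p,[[-.01,0,.085]]))
E
```

```text
[0.54853494 0.26855395 0.18490624] [[-2.36359613 -0.92045019]
 [ 1.81801522 -0.5486461 ]
 [ 0.74141779  2.5483548 ]
 [-0.64396013  1.55371896]]
[0.54754675 0.27031602 0.18484228] [[-3.10751046 -3.12722476]
 [ 1.27617275 -2.74272867]
 [ 0.25068931  0.96543666]
 [-1.28046807 -0.03785741]
 [ 0.07047917  4.15935354]
 [ 0.6037404   0.37809727]]
[0.53696948 0.27072149 0.18235598] [[-0.00872204  0.76688483]
 [ 0.0105966  -1.94899989]]
10.590682411975093 [[0.5377171 0.2684781 0.085    ]]
```

Call:
{"name": "send_rows", "arguments": {"targets": "0 1 30 0.5 0;0 1.5 70 0.7 0;0 1.5 105 0.7 0;0 1.5 125 0.7 0;0 1.5 131 0.7 0;0 1.5 131 0.7 0;0 1.5 131 0.7 120;0 1.5 131 0.7 255;0 1.5 131 0.7 255;0 1.5 131 0.7 255;0 1.5 131 0.7 255;0 1.5 131 0.7 255;0 1.5 131 0.7 255", "newtons": 70}}

```text
time: 3.32
ee_pos: [0.5374, 0.2711, 0.0659]
tcp_rot: [-180.0, 0.0, 100.5]
wrist_force: [0.3, -0.1, 0.2]
opening: 0.0001
grasp_force: 0.0
```

```bash
python3 - <<'E'
from workcell import bot,camera
import cv2,numpy as np
o=bot.get_obs();print(o['opening'],o['grasp_force'],o['wrist_force'],o['time'])
s=camera('scene');d=camera('side');w=camera('wrist')
a=np.zeros((600,800,3),np.uint8)
a[:300,:400]=cv2.resize(s[95:170,165:265],(400,300),interpolation=2)
a[300:,:400]=cv2.resize(w,(400,300))
a[:480,400:]=cv2.resize(d[275:395,180:280],(400,480),interpolation=2)
cv2.imwrite('pics/m2.png',a)
E
```

```text
0.00012580075860904187 0.0 [ 0.29287218 -0.13296593  0.1550111 ] 3.325
```

View pics/m2.png

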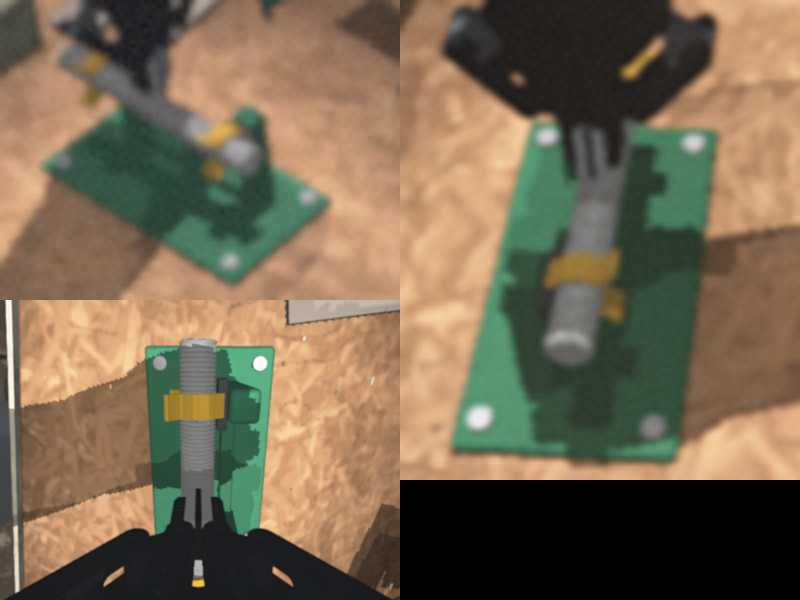

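```bash
python3 - <<'E'
from h import *
from workcell import bot
o=bot.get_obs();T=wT(o)
for z in(.066,.085,.1,.12):
    P=[[.5374,.2711,z]];u=proj('side',P)[0];s=proj('scene',P)[0];w=proj('wrist',P,T)[0]
    print(z,'side m',(u-[180,275])*4+[400,0],'scene m',(s-[165,95])*4,'wrist m',w*[400/560,300/420]+[0,300])
p=[.5374+.01,.2711+.0018,.1848]
L=[[-.01,.093,.085],[-.01,-.093,.085]]
print(proj('wrist',world(p,L),T)*[400/560,300/420]+[0,300])
print(bot.hold_point_z,[x for x in dir(bot) if x[0]!='_'])
E
```

```text
0.066 side m [601.35436486 205.50938777] scene m [158.42498942 121.32775018] wrist m [198.27511942 480.96748533]
0.085 side m [598.19499088 180.8247385 ] scene m [154.85515197 101.44211152] wrist m [198.32513201 492.83678782]
0.1 side m [595.6367008  160.83644532] scene m [151.98676122  85.4638541 ] wrist m [198.37261602 504.10599114]
0.12 side m [592.13409893 133.47010658] scene m [148.09151642  63.76554664] wrist m [198.45092099 522.68981996]
[[198.50618845 341.16102898]
 [198.61225641 602.27974882]]
0.0187 ['PlanningError', 'get_obs', 'hold_point_z']
```

```bash
python3 - <<'E'
from h import *
from workcell import bot,camera
import cv2
o=bot.get_obs();T=wT(o);w=camera('wrist');d=camera('side')
R=Ro.from_euler('xyz',o['tcp_rot'],degrees=True).as_matrix();t=np.array(o['ee_pos'])
P=np.array([[x,0,z] for x in(-.011,.011) for z in(0,-.0187,-.035)])@R.T+t
print(proj('wrist',P,T)-[200,220]);print(proj('side',P))
a=np.zeros((600,800,3),np.uint8)
a[:,:400]=cv2.resize(w[220:370,228:328],(400,600),interpolation=2)
a[:,400:]=cv2.resize(d[255:345,200:260],(400,600),interpolation=2)
cv2.imwrite('pics/m3.png',a)
E
```

```text
[[77.66528139 52.37215989]
 [77.74178698 70.29345516]
 [77.82217522 89.12425436]
 [77.68745019 13.64545141]
 [77.7692557  28.23590677]
 [77.85584297 43.67921621]]
[[231.16485053 321.91974454]
 [230.4075364  315.85452962]
 [229.73015383 310.42947462]
 [229.45080473 330.94816732]
 [228.65188343 324.87108724]
 [227.93686149 319.43219653]]
```

View pics/m3.png

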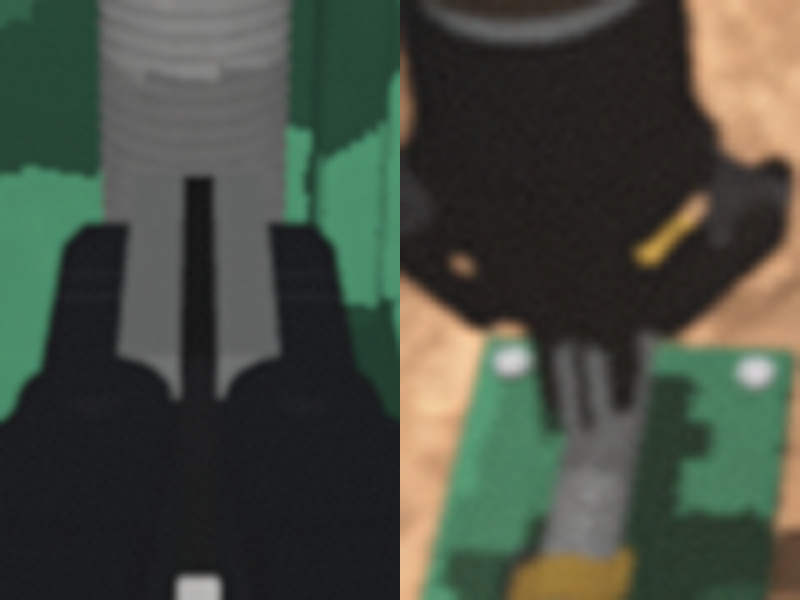

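The wrist and side views show the shut fingers just above the bar. The pad tips are about 35 mm behind the reported TCP, near z = 0.10, so they missed the stud without touching it. I'll open, go 35 mm lower and close again. The rail is only 21 mm high, so this depth is safe.

Call:
{"name": "send_rows", "arguments": {"targets": "0 0 -10 0 0;0 0 -10 0 0;0 0 -10 0 0;0 0 -10 0 0;0 0 -10 0 0;0 0 -10 0 0;0 0 5 0 0;0 0 20 0 0;0 0 30 0 0;0 0 35 0 0;0 0 35 0 0"}}

```text
time: 4.95
ee_pos: [0.5373, 0.271, 0.0306]
tcp_rot: [-180.0, 0.0, 100.5]
wrist_force: [0.3, 0.7, 0.9]
opening: 0.0856
grasp_force: 0.0
```

Call:
{"name": "send_rows", "arguments": {"targets": "0 0 0 0 120;0 0 0 0 255;0 0 0 0 255;0 0 0 0 255;0 0 0 0 255;0 0 0 0 255;0 0 0 0 255", "newtons": 70}}

```text
time: 5.82
ee_pos: [0.5373, 0.2711, 0.0314]
tcp_rot: [-180.0, -0.0, 100.5]
wrist_force: [-3.8, -1.1, 5.9]
opening: 0.02
grasp_force: 68.4
```

```bash
python3 - <<'E'
from workcell import bot,camera
import cv2,numpy as np
w=camera('wrist');d=camera('side');s=camera('scene')
print(bot.get_obs()['wrist_force'],bot.get_obs()['torque'])
a=np.zeros((600,800,3),np.uint8)
a[:300,:400]=cv2.resize(w[220:370,178:378],(400,300),interpolation=2)
a[300:,:400]=cv2.resize(s[95:155,170:250],(400,300),interpolation=2)
a[:,400:]=cv2.resize(d[275:365,200:260],(400,600),interpolation=2)
cv2.imwrite('pics/m4.png',a)
E
```

```text
[-3.73365136 -0.49660007  6.01817348] [-0.18720992  0.68307864 -0.09031613]
```

View pics/m4.png

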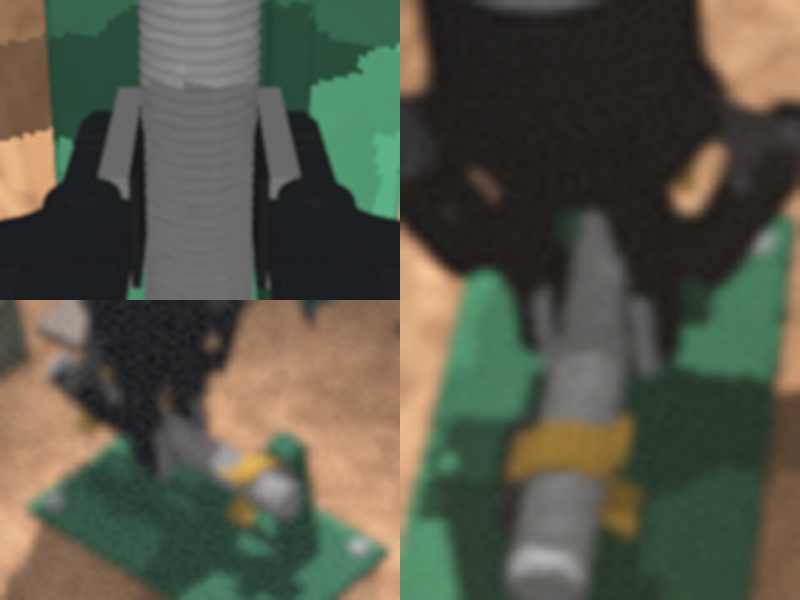

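Call:
{"name": "send_rows", "arguments": {"targets": "0 -4 0 0 255;0 -8 0 0 255;0 -12 0 0 255;0 -16 0 0 255;0 -20 0 0 255;0 -25 0 0 255;0 -30 0 0 255;0 -36 0 0 255;0 -44 0 0 255;0 -52 0 0 255;0 -60 0 0 255;0 -60 0 0 255;0 -60 0 0 255", "newtons": 80}}

```text
time: 7.6
ee_pos: [0.4786, 0.2603, 0.0311]
tcp_rot: [180.0, -0.0, 100.5]
wrist_force: [-0.3, -0.2, -4.4]
opening: 0.0197
grasp_force: 78.6
```

Call:
{"name": "send_rows", "arguments": {"targets": "0 0 -25 0 255;0 0 -60 0 255;0 0 -95 0 255;-20 -8 -100 0 255;-60 -22 -100 0 255;-105 -38 -100 0.5 255;-150 -54 -100 1 255;-195 -70 -100 1.5 255;-240 -86 -100 2 255;-285 -102 -100 2.5 255;-330 -118 -100 2.5 255;-375 -134 -100 2.5 255;-415 -150 -100 2.5 255;-445 -160 -100 2.5 255;-463 -166 -100 2.5 255;-463 -166 -100 2.5 255;-463 -166 -100 2.5 255"}}

```text
time: 9.72
ee_pos: [0.3992, -0.225, 0.1303]
tcp_rot: [-180.0, -0.0, 98.0]
wrist_force: [0.2, 0.4, -4.8]
opening: 0.0195
grasp_force: 79.1
```

```bash
python3 - <<'E'
from h import *
from workcell import bot,camera
import cv2
o=bot.get_obs();T=wT(o);np.save('T2.npy',T)
w=camera('wrist');cv2.imwrite('pics/w2s.png',cv2.resize(w,(800,600),interpolation=2));print(o['time'],o['ee_pos'],o['tcp_rot'],o['wrist_force'],o['opening'])
a,b,h=.035,.09,.008
print(proj('wrist',world([.497,-.1676,.1382],[[-a,b,h],[a,b,h],[a,-b,h],[-a,-b,h]]),T)*800/560)
E
```

```text
9.725 [ 0.3992451  -0.22501207  0.13034873] [-1.79956536e+02 -4.61423007e-02  9.80017346e+01] [ 0.23367233  0.35201361 -4.76527039] 0.019486119695765292
[[533.85151243  22.80368544]
 [671.16503478  23.04267576]
 [624.1838995  349.75879407]
 [510.08001817 349.5904065 ]]
```

View pics/w2s.png

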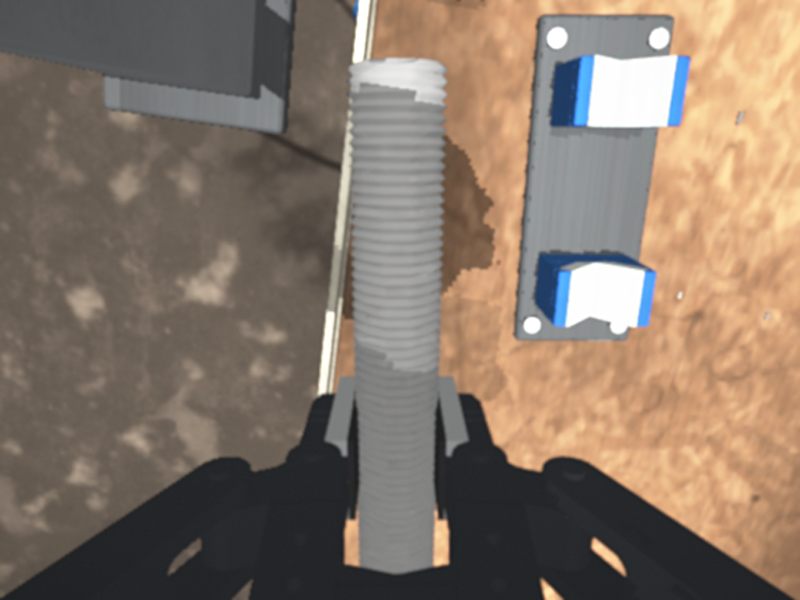

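```bash
python3 - <<'E'
from h import *
np.set_printoptions(precision=4,suppress=True)
T=np.load('T2.npy');a,b,h,c,t=.035,.09,.008,.025,.048
L1=[[-a,b,h],[a,b,h],[a,-b,h],[-a,-b,h]];U1=[[540,15],[673,18],[627,340],[516,339]]
L2=[[-c,.065,t],[c,.065,t],[c,.035,t],[-c,.035,t],[-c,-.035,t],[c,-.035,t],[c,-.065,t],[-c,-.065,t]]
U2=[[576,56],[689,57],[683,126],[574,127],[557,268],[655,270],[648,326],[552,326]]
for L,U in((L1,U1),(L2,U2),(L1+L2,U1+U2)):
    p,r=fit([('wrist',L,np.array(U)*.7,T)],[.497,-.168,.138]);print(p,np.degrees(p[2]));
    print(r.T)
m=camera_model('wrist');K=np.linalg.inv(np.array(m['K']));Tc=np.array(m['T_tool_cam'])
for uv,z in(((398.5,58),-.065),((398,230),-.065),((397.5,340),-.065)):
    d=Tc[:3,:3]@K@[uv[0]*.7,uv[1]*.7,1];print(Tc[:3,3]+d*(z-Tc[2,3])/d[2])
E
```

```text
[ 0.4985 -0.1636  0.1374] 7.870437893532432
[[-1.0405  2.3764  0.7816 -1.6654]
 [-0.3235 -2.1647  2.9017  3.4209]]
[ 0.498  -0.1627  0.1398] 8.007181819209752
[[ 1.5001  0.3547 -3.0622 -1.8274  0.2962  0.786  -0.3225  0.067 ]
 [-0.5351 -1.2339 -0.223  -0.9246  2.3496  0.9519  0.6496  0.6471]]
[ 0.498  -0.1628  0.1397] 8.004693846431524
[[-1.64    1.9031  0.8408 -1.6931  1.547   0.3897 -3.0294 -1.7836  0.3335
   0.8141 -0.2963  0.1019]
 [-1.58   -3.6742  1.8616  2.5552 -0.3435 -1.0386 -0.0419 -0.7469  2.5001
   1.1053  0.7931  0.7878]]
[ 0.0933  0.0001 -0.065 ]
[ 0.0598  0.0001 -0.065 ]
[ 0.0347 -0.     -0.065 ]
```

Call:
{"name": "send_rows", "arguments": {"targets": "15 32 0 0 255;35 75 0 0 255;48 106 0 0 255;48 106 30 0 255;48 106 70 0 255;48 106 100 0 255;48 106 115 0 255;48 106 122 0 255;48 106 125 0 255;48 106 127 0 255;48 106 129 0 255;48 106 129 0 255"}}

```text
time: 11.28
ee_pos: [0.4982, -0.1631, 0.0022]
tcp_rot: [180.0, 0.0, 98.0]
wrist_force: [-0.2, 0.8, -4.3]
opening: 0.02
grasp_force: 79.7
```

Call:
{"name": "send_rows", "arguments": {"targets": "0 0 1 0 255;0 0 2 0 255;0 0 3 0 255;0 0 3 0 255"}}

```text
time: 11.78
ee_pos: [0.498, -0.163, -0.0011]
tcp_rot: [-180.0, -0.0, 98.0]
wrist_force: [0.3, -0.1, -5.2]
opening: 0.0195
grasp_force: 79.7
```

Call:
{"name": "send_rows", "arguments": {"targets": "0 0 1 0 255;0 0 2 0 255;0 0 2 0 255"}}

```text
time: 12.15
ee_pos: [0.498, -0.163, -0.0031]
tcp_rot: [-180.0, -0.0, 98.0]
wrist_force: [0.3, 0.6, -4.8]
opening: 0.0199
grasp_force: 79.7
```

Call:
{"name": "send_rows", "arguments": {"targets": "0 0 1 0 255;0 0 2 0 255;0 0 2 0 255"}}

```text
time: 12.52
ee_pos: [0.498, -0.163, -0.0051]
tcp_rot: [-180.0, -0.0, 98.0]
wrist_force: [0.9, 0.5, -5.3]
opening: 0.0194
grasp_force: 79.7
```

Call:
{"name": "send_rows", "arguments": {"targets": "0 0 1 0 255;0 0 2 0 255;0 0 2 0 255"}}

```text
time: 12.9
ee_pos: [0.4984, -0.1631, -0.0068]
tcp_rot: [180.0, 0.0, 98.0]
wrist_force: [1.6, 0.1, -3.6]
opening: 0.0198
grasp_force: 79.9
```

Call:
{"name": "send_rows", "arguments": {"targets": "0 0 0.5 0 255;0 0 1 0 255;0 0 1 0 255"}}

```text
time: 13.28
ee_pos: [0.4988, -0.1631, -0.0072]
tcp_rot: [179.9, 0.0, 98.0]
wrist_force: [1.4, 1.9, 5.0]
opening: 0.0195
grasp_force: 80.7
```

Call:
{"name": "send_rows", "arguments": {"targets": "0 0 0.5 0 255;0 0 1 0 255;0 0 1 0 255"}}

```text
time: 13.65
ee_pos: [0.4992, -0.1632, -0.0076]
tcp_rot: [179.8, 0.0, 98.0]
wrist_force: [0.9, 3.3, 9.7]
opening: 0.0195
grasp_force: 81.4
```

Call:
{"name": "send_rows", "arguments": {"targets": "0 0 -0.5 0 255;0 0 -1 0 255;0 0 -1 0 255", "newtons": 30}}

```text
time: 14.02
ee_pos: [0.4991, -0.1632, -0.0075]
tcp_rot: [179.9, 0.0, 98.0]
wrist_force: [5.7, 0.9, 3.4]
opening: 0.0196
grasp_force: 80.5
```

Call:
{"name": "send_rows", "arguments": {"targets": "0 0 0 0 150;0 0 0 0 100;0 0 0 0 50;0 0 0 0 0;0 0 0 0 0;0 0 0 0 0;0 0 0 0 0"}}

```text
time: 14.9
ee_pos: [0.4981, -0.163, -0.008]
tcp_rot: [180.0, 0.0, 98.0]
wrist_force: [0.5, 0.8, -0.1]
opening: 0.0857
grasp_force: 0.0
```

```bash
python3 - <<'E'
from workcell import bot,camera
import cv2,numpy as np
o=bot.get_obs();print(o['time'],o['opening'],o['wrist_force'])
w=camera('wrist');d=camera('side');s=camera('scene')
a=np.zeros((600,800,3),np.uint8)
a[:300,:400]=cv2.resize(w,(400,300),interpolation=2)
a[300:,:400]=cv2.resize(s[200:275,250:350],(400,300),interpolation=2)
a[:,400:]=cv2.resize(d[180:270,250:310],(400,600),interpolation=2)
cv2.imwrite('pics/m5.png',a)
E
```

```text
14.9 0.08567083476535153 [ 0.50912031  0.78742589 -0.1492093 ]
```

Call:
{"name": "send_rows", "arguments": {"targets": "0 0 -10 0 0;0 0 -25 0 0;0 0 -50 0 0;0 0 -80 0 0;0 0 -110 0 0;0 0 -140 0 0;0 0 -170 0 0;0 0 -170 0 0;0 0 -170 0 0"}}

```text
time: 16.18
ee_pos: [0.498, -0.163, 0.1621]
tcp_rot: [180.0, 0.0, 98.0]
wrist_force: [0.4, 0.5, 0.1]
opening: 0.0854
grasp_force: 0.0
```

```bash
python3 - <<'E'
from workcell import bot,camera
import cv2,numpy as np
o=bot.get_obs();print(o['time'],o['ee_pos'],o['wrist_force'])
w=camera('wrist');d=camera('side');s=camera('scene')
a=np.zeros((600,800,3),np.uint8)
a[:300,:400]=cv2.resize(w,(400,300),interpolation=2)
a[300:,:400]=cv2.resize(s[125:275,195:395],(400,300),interpolation=2)
a[:,400:]=cv2.resize(d[180:270,250:310],(400,600),interpolation=2)
cv2.imwrite('pics/m6.png',a)
E
```

```text
16.175 [ 0.49804316 -0.16304502  0.16206187] [0.39812377 0.48952452 0.07642366]
```

View pics/m6.png

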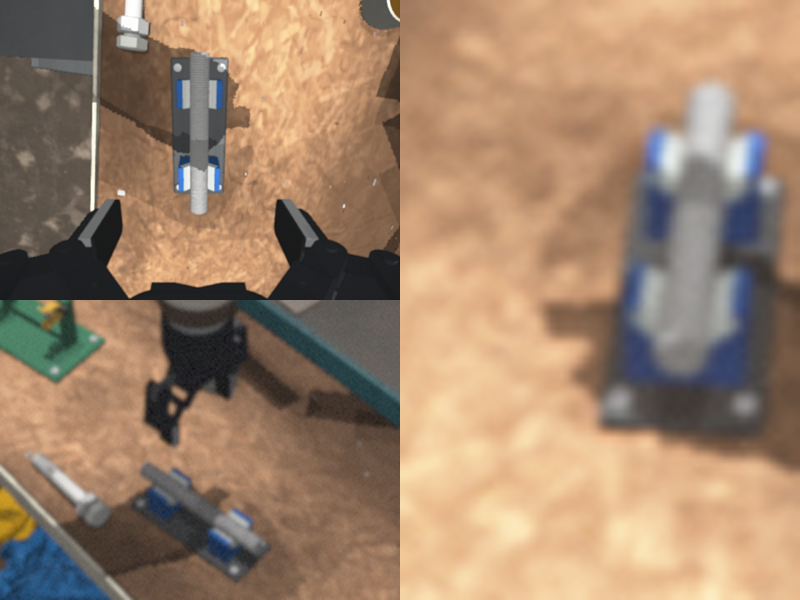

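The stud lies level in both V-grooves and is centred, with its ends at wrist-view pixels (200,53) and (199,213). The bolt and tin have not moved, and the gripper is clear.

```bash
python3 -c "
from workcell import ticket
print(ticket.job_done())"
```

```text
the job is handed in; nothing more can be done
None
```

The stud was pulled straight out of both clips and lowered into the two V-blocks, where it rests centred and released; the job is handed in at about 16 s, after a first grasp that closed above the bar without touching it.

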